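# Open the kiln's pilot gas and hold the key switch over

### The arm

A 7-joint arm with a two-finger parallel gripper is mounted at the origin on a cart in front of the work surface, level with it; the furniture and walls round the work are solid. World frame = base frame: x ahead of the robot, y to its left, z up, the work surface at z = 0. Lengths are in m, angles in rad, forces in N, time in s.
With the tool pointing down it reaches from about 0.35 to 0.9 m from the base axis. Payload 19.9 kg.
Tool frame: the origin (TCP) lies between the finger pads; the fingertips stand 19 mm ahead of it and the grasp point (between the pads) is the TCP; z points along the fingers, y is the line along which they close (so a half turn about z gives the same grasp; the last joint's range is limited). The gripper opens to 94 mm and grips with 3 to 60 N. Pads are 16 mm wide; open, the fingers measure 119 mm over their backs; the gripper's body (75 mm by 177 mm) begins 78 mm behind the grasp point.
Start: joints at [1.232, 0.417, -0.01, 1.614, 0.005, 1.111, -0.053], TCP at [0.183, -0.598, 0.224] pointing down, gripper open.
Joint ranges: [-2.81, 2.81], [-0.39, 2.02], [-1.27, 1.25], [0.06, 2.57], [-1.19, 4.33], [0.19, 2], [-2.82, 2.82]. Speed limits (rad/s): [1.89, 1.89, 2.39, 2.39, 3.01, 3.01, 3.01].

### API

Orientations are given as a 3x3 rotation matrix whose columns are the frame's x, y, z axes.
In Python, from rig import robot gives the robot as it stands. Calls block until the motion is done:
- robot.move_ptp(position, orientation): joint-space move of the TCP to a pose.
- robot.move_linear(position, velocity=0.15, frame=None, threshold=None): straight line of the TCP; frame=None keeps the orientation; velocity is the mean speed in m/s. With threshold (N) it stops when the force on the tool has changed by that much, and returns True; else False.
- robot.goto_joints(angles): joint-space move.
- robot.gripper_to(opening): finger opening in m; the grip force is fixed at half the most; returns when the fingers have stopped.
- robot.pause(seconds).
- robot.ik(position, orientation): joint angles nearest the present ones, or None.
- robot.get_state(): the state.
- robot.grab_frame(name): name is "side" or "top"; returns the picture (400x640x3 uint8, red, green, blue); there is no depth.
- robot.camera_info(name): a dict with "fx", "fy", "cx", "cy" (pixels), "rvec" (rotation vector, rad) and "tvec" (3), from world to camera coordinates, as OpenCV has them. Camera axes: x right, y down, z forward; pixel columns grow to the right and rows downward; lengths in m; the calibration is good to about 2 mm. A picture is of the moment at which its call begins. camera_info takes no time and is no camera call.
A pose or a line that the arm cannot do raises robot.PlanningError and nothing moves.
- robot.sign_off(): hands the job in; it is judged then, once.
The state is a dict: "time": time; "qpos": joint angles; "joint_vel": joint speeds; "effort": joint torques, N m; "ee_pos": TCP position; "tool_rot": TCP orientation; "force": force on the tool from outside, world axes, zero at the start; "moment": the same for the moment, N m; "opening": finger opening in m; "grasp_force": force on a finger pad.
Only numpy, scipy, OpenCV 4.12 (cv2) and the standard library are available. Lean on these libraries where they do the work, as an engineer would, in place of code of your own. Each camera call takes 0.05 s, during which the arm holds its last target. There are 200 camera calls.

### The job

Light-up at the kiln's control station: first swing the lever of the brass gas valve a quarter turn, anticlockwise from above, until it is fully open, in line with the pipe. Then take the key with the round ring bow out of the wooden key block, push it fully home in the key switch on top of the upright grey box (its pins are sticky, so press steadily and wiggle it if it jams) and turn it a quarter turn clockwise to its stop. The switch springs back when let go, so finish while still gripping the key and holding it turned against the stop, with the valve left open; leave the T-handled key in its block and do not disturb the small cream pot beside the station or the small speckled pot on the right.

Things in the scene. Friction and masses are not known exactly. Their poses are not given: they have to be found in the camera images.
- station: Control station, fixed: steel base plate, upright grey box (90 x 100 mm, top 185 mm above the table) and, left of it, a steel gas pipe with a brass ball valve. Origin on the table under the keyhole; +x away from the robot, +y left at yaw 0. Box centre x 0, y 0. Pipe (21 thick) along y at x 0, z 160 from the box (y +50) to y +162, then down to the table; valve nuts up to 180 high.
- keyway (a point): Keyhole centre in the top face (191 mm above the table) of the square steel plate on the box; axes as the station's. Slot 21 (along x) x 8.5 mm through 6 mm of plate, bevelled 1.5; below it the turning plug's slot, 20.4 x 7.5. Key goes straight down, bit along x, either way round. It cannot turn until within 2 mm of home (collar on plate); turned, it cannot be pulled out.
- plug_seat (a point): Where the key's tip stands when home: 24 mm below point keyway; turns with the plug. Two sticky spring pins in the plug, 11 to 17 mm below the plate's face, press on the bit's flat sides: pushing the key home takes some 5 to 10 N, more if crooked; rocking it a few degrees about z helps. Screw heads near the plate's corners stand 2.5 mm proud.
- key_switch (a joint): Angle of the switch's plug, rad: 0 = rest, slots in line; grows clockwise seen from above to the stop at 1.50 (a quarter turn), about the vertical line through point keyway. A spring drives it back to 0: about 0.1 N m is needed at first, 0.22 N m at the stop.
- valve (a joint): Angle of the gas valve's lever, rad: 0 = shut (lever points along the station's +x, across the pipe, away from the robot), 1.571 = fully open, at the stop (points along +y, in line with the pipe, away from the box). Grows anticlockwise seen from above. Starts at 0 to 0.3. It stays where it is left; turning takes 0.3 N m, about 4 N at the grip.
- valve_axis (a point): Point on the lever's vertical turning axis, at x 0, y +105 mm, z 203 mm in the station's frame; axes as the station's.
- lever_grip (a point): Middle of the lever's black sleeve, 70 mm from the turning axis, 203 mm above the table. Sleeve 54 long, 18 wide, 11 mm high; x of this frame points along the lever away from the axis, z up. Nothing stands higher than 184 mm under or beside the sleeve, shut or open.
- key_block: Tall wooden key block, fixed, 46 x 126 mm, 112 high; a key stands upright in each of its two slots, at y -35 and y +35 mm on its middle line, bits along x. Origin in the middle of its underside; y along the block.
- ring_key: The key to use, steel, 0.1 to 0.17 kg, bit down in either slot of the block. Origin at the bit's tip (88 mm above the table), z up, x along the width of bit and bow, y across. Upwards from the tip: bit 18 x 5.5 mm, 16 high, its lowest 6 tapered to 12 x 1.6; shank 7 thick; collar 22 across, 24 to 29 above the tip (now on the block's top); stem 14 x 9; bow to 71.
- bow (a point): Centre of the ring key's flat round bow, 53 mm above the tip: 36 mm across, 9 mm thick (along the key's y), with a 12 mm hole. The place to grip it, from above, fingers closing along y on the flat faces. The other key stands 70 mm off, along y.
- t_key: The other key, to be left alone: same collar and foot height, but a T-shaped round handle bar (11 mm thick, 59 long along x, 60 mm above the tip) and a bit 7.6 mm thick that does not fit the switch. Origin and axes as the ring key's.
- sand_pot: Bystander: small speckled sand-coloured pot, 67 mm wide, 72 high, on the right; it and the key block stand in either of two places. Origin in the middle of its underside.
- cream_pot: Bystander: small plain cream pot, round belly and narrow neck, 74 mm wide, 77 high, left of the station. Origin in the middle of its underside.

How it is judged:
On the way, in this order (a step that is already met when the one before it is completed fails the run):
1. the gas valve is fully open (value of joint valve above 1.4 rad), for 0.2 s.
2. the ring key is fully home in the key switch, valve open (z of ring_key in the frame of keyway below -0.0215 m and horizontal distance between ring_key and keyway below 0.005 m and angle between ring_key's own z axis and vertical below 0.12 rad and value of joint valve above 1.4 rad), for 0.2 s.
3. the key is turned to its stop (all of step 2 and value of joint key_switch above 1.35 rad), for 0.2 s.
At the end, for the whole second after the job is handed in: Valve open (over 1.4 of 1.571 rad); ring key home (tip over 21.5 of 24 mm below the face, within 5 mm of the keyhole axis, upright within 0.12 rad), gripped by the fingers (over 3 N) and held turned (switch over 1.35 of 1.50 rad, still) through the last second (all of step 3 and contact force between the fingers and ring_key above 3 N and velocity of joint key_switch between -0.1 and 0.1 rad/s); the arm keeps its last pose, push and grip.
It fails at once if the T-handled key is taken out or pushed about (over 15 mm) (distance of t_key from where it was at the start of the episode above 0.015 m).
It fails at once if the small cream or speckled pot is disturbed (moved over 25 mm) (distance of any of sand_pot, cream_pot from where it was at the start of the episode above 0.025 m).
It also fails if it takes over 66 s, if anything falls off the work surface, if the arm or the gripper's body presses on something with over 40 N, if the wrist force passes 120 N, or if a joint passes its speed limit or range.

## Working session

There is one attempt and no reset: what is moved stays moved. The work goes in short steps, each a Python script; the robot and the scene stay as the last script left them, time stands still between calls to the robot, and variables do not carry over. Pictures are saved under pics/ and viewed, at most 10 in all, crops included, and the job is handed in when it is done.

```bash
ls; mkdir -p pics
python3 - <<'E'
from rig import robot
import cv2
for n in("side","top"):
    im=robot.grab_frame(n); cv2.imwrite(f"pics/{n}0.png",im[:,:,::-1]); print(n,robot.camera_info(n))
s=robot.get_state(); print(s['time'],s['force'],s['tool_rot'])
E
```

```text
pics
side {'fx': 424.7566149369512, 'fy': 424.7566149369512, 'cx': 318.6207058270714, 'cy': 197.972066032574, 'rvec': array([ 1.90794057, -0.19506605,  0.16605778]), 'tvec': array([-0.49081855,  0.20769349,  0.89428411])}
top {'fx': 494.3211686666028, 'fy': 494.3211686666028, 'cx': 310.8398484105395, 'cy': 188.24594446677133, 'rvec': array([ 2.16740288, -2.15044319,  0.11362199]), 'tvec': array([0.09669717, 0.52591077, 1.43093763])}
0.1 [-0.46465804 -0.19742003 -0.49640886] [[ 9.56251134e-01  2.92546776e-01 -3.89239810e-04]
 [ 2.92547025e-01 -9.56250611e-01  1.00341926e-03]
 [-7.86637349e-05 -1.07339176e-03 -9.99999421e-01]]
```

View pics/side0.png

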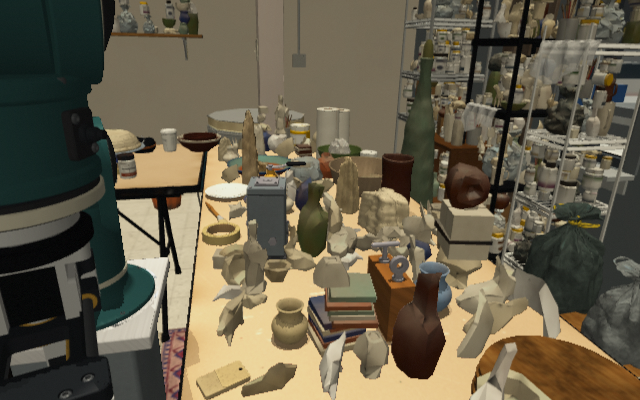

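View pics/top0.png

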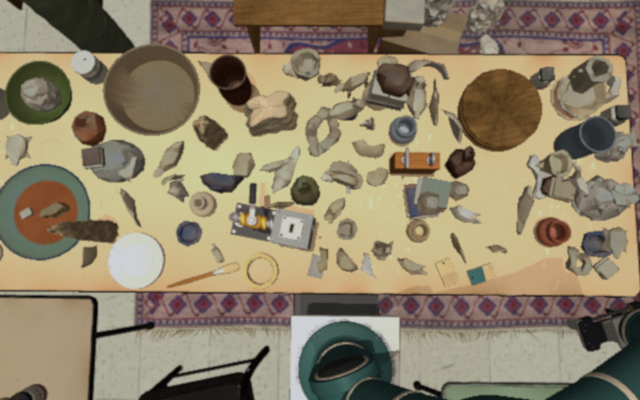

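The top view shows the station at about (275,228) with the lever pointing up near (253,195). The key block is at about (415,162). In the side view the box top is at about (267,185), and the ring bow at (398,266) is nearer the camera than the T key. I'll zoom in.

Run:
```python
import cv2,numpy as np
t=cv2.imread("pics/top0.png"); s=cv2.imread("pics/side0.png")
def c(im,x,y,w,h,k): return cv2.resize(im[y:y+h,x:x+w],None,fx=k,fy=k,interpolation=cv2.INTER_CUBIC)
a=c(t,222,175,100,75,8); cv2.imwrite("pics/c1.png",a)
b=c(t,380,140,80,45,5); d=c(s,360,230,80,60,5)  #400x225, 400x300
e=c(s,240,165,80,60,5)
out=np.zeros((600,800,3),np.uint8); out[:225,:400]=b; out[:300,400:]=d; out[300:,:400]=e
cv2.imwrite("pics/c2.png",out)
```

```text
(no output)
```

View pics/c1.png

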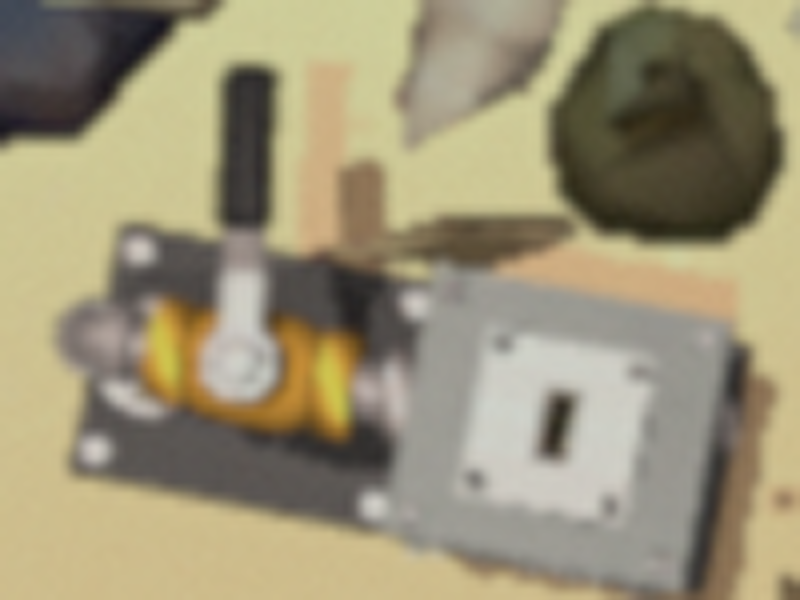

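View pics/c2.png

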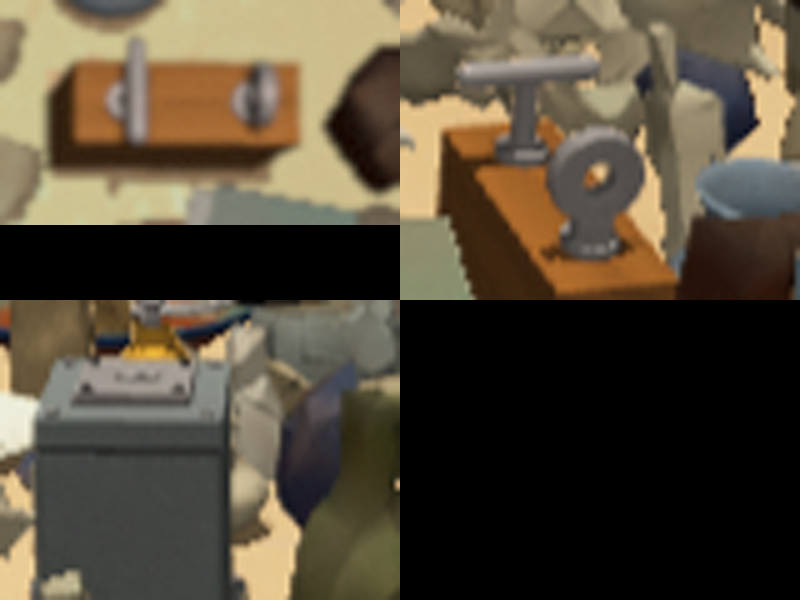

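The crops give these positions, in crop pixels:
- **Keyhole:** (558,425), with plate and box corners readable.
- **Valve:** hub at (240,365), lever sleeve (243,225) to (250,68), nearly shut.
- **Block:** top corners are clear. The ring key is in the right (-y) slot and the T key in the left.

I'll fit poses with the calibration.

```bash
cat > h.py <<'E'
from rig import robot
import numpy as np, cv2
from scipy.optimize import least_squares
CAM={n:robot.camera_info(n) for n in("side","top")}
def proj(n,P):
    c=CAM[n];K=np.array([[c['fx'],0,c['cx']],[0,c['fy'],c['cy']],[0,0,1]])
    return cv2.projectPoints(np.array(P,float).reshape(-1,1,3),c['rvec'],c['tvec'],K,None)[0].reshape(-1,2)
def place(p,P):
    P=np.atleast_2d(np.array(P,float));c,s=np.cos(p[2]),np.sin(p[2])
    return np.c_[p[0]+c*P[:,0]-s*P[:,1],p[1]+s*P[:,0]+c*P[:,1],P[:,2]]
def fit(obs,p0):  # obs: (cam,point,pixel,weight)
    f=lambda p:np.concatenate([w*(proj(n,place(p,P))[0]-np.array(u)) for n,P,u,w in obs])
    r=least_squares(f,p0,x_scale=[.1,.1,.1],loss='soft_l1'); return r.x,r.fun.reshape(-1,2)
def down(yaw):  # tool pointing down, tool y (closing) axis at angle yaw from world x
    c,s=np.cos(yaw),np.sin(yaw); return np.array([[s,c,0],[-c,s,0],[0,0,-1.]])
E
python3 - <<'E'
from h import *
np.set_printoptions(precision=4,suppress=True)
a=lambda u,v:((u+.5)/8-.5+222,(v+.5)/8-.5+175)
b=lambda u,v:((u+.5)/5-.5+380,(v+.5)/5-.5+140)
d=lambda u,v:((u-400+.5)/5-.5+360,(v+.5)/5-.5+230)
e=lambda u,v:((u+.5)/5-.5+240,(v-300+.5)/5-.5+165)
S=[("top",[0,0,.191],a(558,425),3),("top",[0,.105,.208],a(240,365),2),
("top",[.045,.05,.185],a(437,262),1),("top",[.045,-.05,.185],a(738,322),1),("top",[-.045,-.05,.185],a(692,592),1),("top",[-.045,.05,.185],a(390,520),1)]
for extra in([],[("side",[0,0,.191],e(137,378),2),("side",[.045,-.05,.185],e(230,413),1),("side",[-.045,-.05,.185],e(35,418),1)]):
    p,r=fit(S+extra,[.5,.1,0]);print("station",p);print(r)
ps=p
B=[("top",[.023,.063,.112],b(75,62),1),("top",[.023,-.063,.112],b(300,65),1),("top",[-.023,-.063,.112],b(298,143),1),("top",[-.023,.063,.112],b(75,143),1)]
X=[("side",[0,-.035,.141],d(595,176),2),("top",[0,-.035,.159],b(265,95),1.5),("top",[0,.035,.1535],b(137,90),1.5),("side",[0,.035,.1535],d(528,69),1.5)]
for ex in([],X):
    p,r=fit(B+ex,[.6,-.2,0]);print("block",p);print(r)
# lever angle
hub=place(ps,[0,.105,.203])[0]
g=least_squares(lambda q:proj("top",[[*(hub[:2]+.07*np.array([np.cos(q[0]),np.sin(q[0])])),.2085]])[0]-a(247,147),[0.]);print("lever world ang",g.x,g.fun)
print("joint",g.x-ps[2])
E
```

```text
station [ 0.4029  0.1486 -0.1753]
[[ 0.9479  0.0655]
 [-0.486  -0.2951]
 [ 0.0789  0.1391]
 [-0.1696 -0.4429]
 [-0.7051 -0.2379]
 [-0.6045  1.7161]]
station [ 0.4026  0.1488 -0.1777]
[[ 0.6583  0.455 ]
 [-0.645  -0.2253]
 [ 0.0317  0.2299]
 [-0.2328 -0.262 ]
 [-0.8505 -0.0695]
 [-0.7332  1.793 ]
 [ 1.284   0.339 ]
 [-0.3953  2.0084]
 [ 0.4394  0.7692]]
block [ 0.597  -0.1968 -0.0032]
[[-0.1724 -0.0668]
 [-0.2199 -0.225 ]
 [ 0.4754  0.3818]
 [-0.0466 -0.0753]]
block [ 0.5957 -0.1962 -0.0115]
[[-0.3246  0.2061]
 [-0.3644  0.4161]
 [ 0.1933  1.0258]
 [-0.3363  0.1977]
 [ 0.0671  0.0775]
 [ 1.0372 -0.8968]
 [ 0.0234  0.4304]
 [ 0.3876 -2.4989]]
lever world ang [-0.0232] [-0.0037  0.1198]
joint [0.1545]
```

Run:
```python
from h import *
np.set_printoptions(precision=3,suppress=True)
ps=np.array([.4026,.1488,-.1765]); pb=np.array([.596,-.1965,-.006])
hub=place(ps,[0,.105,.203])[0]; print("hub",hub)
for sg in(1,-1):
    print("lever sg",sg)
    for th in(-.02,.7,1.45):
        print(robot.ik(hub+[.07*np.cos(th),.07*np.sin(th),.009],down(th+sg*np.pi/2)))
    print("key",robot.ik(place(pb,[0,-.035,.143])[0],down(pb[2]+sg*np.pi/2)))
    for d in(0,-.8,-1.6): print("switch",robot.ik(np.array([*ps[:2],.222]),down(ps[2]+sg*np.pi/2+d)))
# bottle: is the side ray's point for dark bottle top at which height?
import itertools
c=CAM["side"];R=cv2.Rodrigues(c['rvec'])[0];o=-R.T@c['tvec'];print("side cam",o)
ray=R.T@np.array([(427-c['cx'])/c['fx'],(272-c['cy'])/c['fy'],1])
for y in(-.26,-.28,-.3,-.32,-.34,-.36):
    P=o+ray*(y-o[1])/ray[1];print(P,proj("top",[P]))
t=cv2.imread("pics/top0.png");s=cv2.imread("pics/side0.png")
k=lambda im,x,y,w,h,f:cv2.resize(im[y:y+h,x:x+w],None,fx=f,fy=f,interpolation=cv2.INTER_CUBIC)
cv2.imwrite("pics/c3.png",np.hstack([k(t,420,135,80,60,5),k(s,380,255,80,60,5)]))
```

```text
hub [0.421 0.252 0.203]
lever sg 1Traceback (most recent call last):
  File "<stdin>", line 8, in <module>
  File "scipy/spatial/transform/_rotation.pyx", line 1143, in scipy.spatial.transform._rotation.Rotation.from_matrix
ValueError: Non-positive determinant (left-handed or null coordinate frame) in rotation matrix 0: [[ 1.    0.02  0.  ]
 [-0.02  1.    0.  ]
 [ 0.    0.   -1.  ]].
```

```bash
sed -i 's/\[\[s,c,0\],\[-c,s,0\]/[[-s,c,0],[c,s,0]/' h.py
cat > chk.py <<'E'
from h import *
np.set_printoptions(precision=3,suppress=True)
ps=np.array([.4026,.1488,-.1765]); pb=np.array([.596,-.1965,-.006])
hub=place(ps,[0,.105,.203])[0]; print("hub",hub)
for sg in(1,-1):
    print("lever sg",sg)
    for th in(-.02,.7,1.45):
        print(robot.ik(hub+[.07*np.cos(th),.07*np.sin(th),.009],down(th+sg*np.pi/2)))
    print("key",robot.ik(place(pb,[0,-.035,.143])[0],down(pb[2]+sg*np.pi/2)))
    for d in(0,-.8,-1.6): print("switch",robot.ik(np.array([*ps[:2],.222]),down(ps[2]+sg*np.pi/2+d)))
c=CAM["side"];R=cv2.Rodrigues(c['rvec'])[0];o=-R.T@c['tvec'];print("side cam",o)
ray=R.T@np.array([(427-c['cx'])/c['fx'],(272-c['cy'])/c['fy'],1])
for y in(-.26,-.28,-.3,-.32,-.34,-.36):
    P=o+ray*(y-o[1])/ray[1];print(P,proj("top",[P]))
t=cv2.imread("pics/top0.png");s=cv2.imread("pics/side0.png")
k=lambda im,x,y,w,h,f:cv2.resize(im[y:y+h,x:x+w],None,fx=f,fy=f,interpolation=cv2.INTER_CUBIC)
cv2.imwrite("pics/c3.png",np.hstack([k(t,420,135,80,60,5),k(s,380,255,80,60,5)]))
E
python3 chk.py
```

```text
hub [0.421 0.252 0.203]
lever sg 1
[ 0.308  0.522 -1.103  1.787  0.508  1.154  0.594]
[ 0.198  0.531 -1.083  1.766  0.51   1.159  1.23 ]
[ 0.143  0.476 -1.082  1.822  0.465  1.127  1.92 ]
key [ 0.788  0.612 -0.657  1.631  0.418  1.043  1.57 ]
switch [ 0.698  0.209 -1.224  2.047  0.229  1.034  0.756]
switch [ 0.676  0.198 -1.196  2.048  0.215  1.031 -0.031]
switch [ 0.654  0.188 -1.167  2.048  0.202  1.028 -0.818]
lever sg -1
[ 0.312  0.525 -1.11   1.787  0.513  1.156 -2.552]
[-0.03   0.402 -0.737  1.772  0.302  1.083 -1.742]
[ 0.224  0.561 -1.229  1.821  0.573  1.179 -1.312]
key [ 0.47   0.533 -0.202  1.643  0.123  0.979 -1.35 ]
switch [ 0.606  0.17  -1.108  2.049  0.179  1.023 -2.338]
switch [-1.577  0.125  1.245  2.102 -0.141  1.004 -2.806]
switch [ 0.588  0.165 -1.087  2.049  0.171  1.022  2.353]
side cam [ 0.302 -0.858  0.507]
[ 0.637 -0.26   0.138] [[441.684 144.627]]
[ 0.625 -0.28   0.151] [[450.266 147.795]]
[ 0.614 -0.3    0.163] [[459.024 151.028]]
[ 0.603 -0.32   0.175] [[467.963 154.328]]
[ 0.592 -0.34   0.188] [[477.089 157.698]]
[ 0.581 -0.36   0.2  ] [[486.408 161.138]]
```

View pics/c3.png

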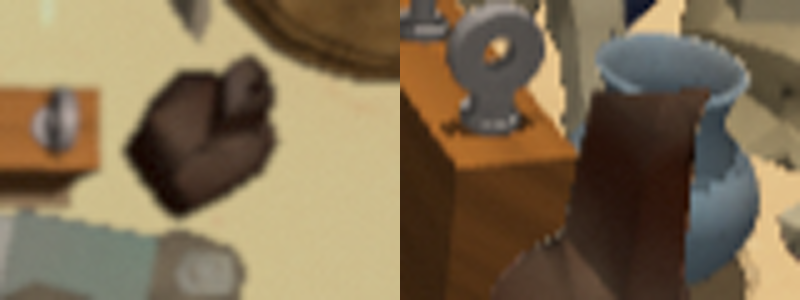

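The bottle's neck is about 0.18 m high and about 94 mm to the right of the ring key, so it's clear of the gripper body. Next I'll open the valve by straddling the lever.

```bash
cat > v.py <<'E'
from h import *
np.set_printoptions(precision=3,suppress=True)
ps=np.array([.4026,.1488,-.1765]); hub=place(ps,[0,.105,.203])[0]
P=lambda th,z:np.array([hub[0]+.07*np.cos(th),hub[1]+.07*np.sin(th),z])
st=robot.get_state
def say(m): s=st(); print(m,s['time'],s['ee_pos'],s['force'],s['qpos'])
p=st()['ee_pos']; robot.move_linear([p[0],p[1],.36],.25)
robot.gripper_to(.034)
th=-.023
robot.move_ptp(P(th,.33),down(th+np.pi/2)); say("above")
hit=robot.move_linear(P(th,.211),.12,None,12); say(f"down {hit}")
if not hit:
    f0=st()['force']
    for t in np.linspace(th,1.394,9)[1:]:
        robot.move_linear(P(t,.211),.1,down(t+np.pi/2))
    say("near")
    for t in(1.44,1.48,1.52,1.56):
        h=robot.move_linear(P(t,.211),.04,down(t+np.pi/2),15); say(f"{t} {h}")
        if h: break
    cv2.imwrite("pics/v.png",robot.grab_frame("top")[:,:,::-1])
E
python3 v.py
```

```text
above 4.975 [0.491 0.25  0.33 ] [-0.     0.075 -0.121] [ 0.413  0.449 -1.256  1.634  0.434  1.378  0.647]
down False 6.1167 [0.491 0.251 0.212] [ 0.609 -0.356  0.748] [ 0.34   0.555 -1.162  1.786  0.552  1.173  0.555]
near 8.7167 [0.434 0.321 0.211] [ 0.158 -0.264  0.278] [ 0.236  0.585 -1.252  1.814  0.6    1.193  1.752]
1.44 False 8.9667 [0.431 0.321 0.211] [ 1.131 -0.666 -0.291] [ 0.236  0.58  -1.253  1.82   0.596  1.19   1.798]
1.48 False 9.2167 [0.428 0.322 0.211] [ 2.608 -1.387 -0.953] [ 0.235  0.576 -1.254  1.825  0.592  1.187  1.838]
1.52 False 9.4667 [0.425 0.322 0.211] [ 3.654 -1.745 -0.782] [ 0.235  0.571 -1.254  1.83   0.588  1.183  1.877]
1.56 False 9.7167 [0.424 0.321 0.211] [19.144 -0.915 -7.532] [ 0.236  0.566 -1.253  1.833  0.586  1.179  1.916]
```

The force rose to 19 N, so the lever should be on its stop. I'll lift off, go above the ring key and check both.

Run:
```python
from h import *
np.set_printoptions(precision=3,suppress=True)
pb=np.array([.596,-.1965,-.006]); st=robot.get_state
p=st()['ee_pos'];robot.move_linear([p[0]+.004,p[1],.211],.1)
robot.move_linear([p[0]+.004,p[1],.36],.25)
k=place(pb,[0,-.035,0])[0]
robot.move_ptp([k[0],k[1],.27],down(pb[2]+np.pi/2)); robot.gripper_to(.04)
s=st();print(s['time'],s['ee_pos'],s['qpos'])
t=robot.grab_frame("top")[:,:,::-1];q=robot.grab_frame("side")[:,:,::-1]
c=lambda im,x,y,w,h,f:cv2.resize(im[y:y+h,x:x+w],None,fx=f,fy=f,interpolation=cv2.INTER_CUBIC)
cv2.imwrite("pics/k.png",np.vstack([np.hstack([c(t,222,175,100,75,4),c(t,380,140,100,75,4)]),np.hstack([c(q,345,190,100,75,4),c(q,225,150,100,75,4)])]))
```

```text
13.2083 [ 0.596 -0.231  0.27 ] [ 1.056  0.66  -1.142  1.497  0.605  1.374  1.441]
```

View pics/k.png

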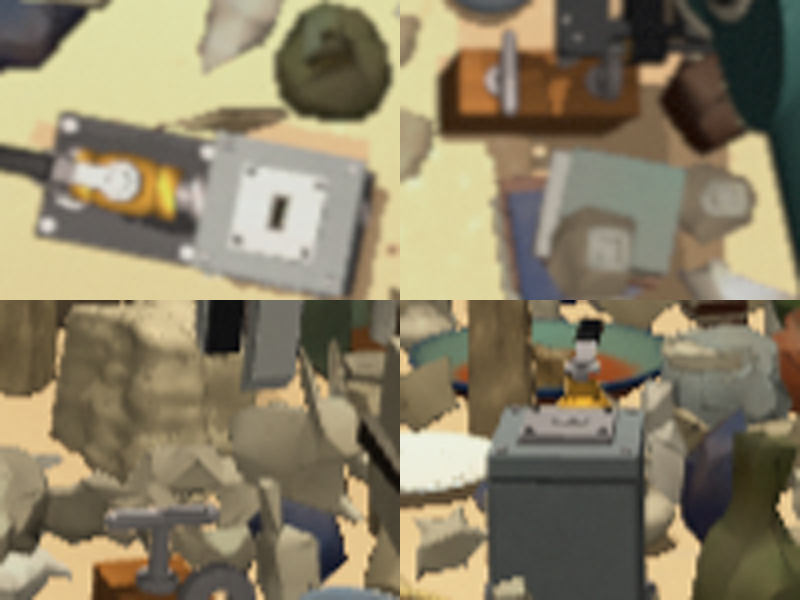

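The valve lever now lies in line with the pipe, with its sleeve at the left edge at about (20,160) in the crop. The open fingers hang above the ring bow at (605,80), and the T key is untouched. Grasping now.

Run:
```python
from h import *
np.set_printoptions(precision=3,suppress=True)
st=robot.get_state
def say(m): s=st(); print(m,s['time'],s['ee_pos'],s['force'],s['moment'],s['opening'],s['grasp_force'])
p=st()['ee_pos']
h=robot.move_linear([p[0],p[1],.143],.12,None,8); say(h)
if not h:
    robot.gripper_to(0.0); say("grip")
    robot.move_linear([p[0],p[1],.165],.05); say("lift")
    robot.move_linear([p[0],p[1],.32],.2); say("up")
    q=robot.grab_frame("side")[:,:,::-1]; t=robot.grab_frame("top")[:,:,::-1]
    c=lambda im,x,y,w,h,f:cv2.resize(im[y:y+h,x:x+w],None,fx=f,fy=f,interpolation=cv2.INTER_CUBIC)
    cv2.imwrite("pics/g.png",np.hstack([c(q,355,130,80,110,5),c(t,390,120,80,110,5)]))
```

```text
False 14.5167 [ 0.596 -0.231  0.144] [-0.155  0.594 -0.465] [ 0.074 -0.146 -0.023] 0.04008881721335857 0.0
grip 15.1 [ 0.596 -0.231  0.143] [-0.604  0.32   1.018] [ 0.095 -0.043  0.01 ] 0.008907646567357302 30.00004287780456
lift 15.6917 [ 0.596 -0.231  0.165] [ 0.393 -0.555 -1.78 ] [ 0.082 -0.094 -0.01 ] 0.008783705230682406 29.999978554997
up 16.6167 [ 0.595 -0.231  0.319] [-0.397  0.104 -0.945] [ 0.006 -0.14   0.02 ] 0.008881024365303958 29.999964751454797
```

View pics/g.png

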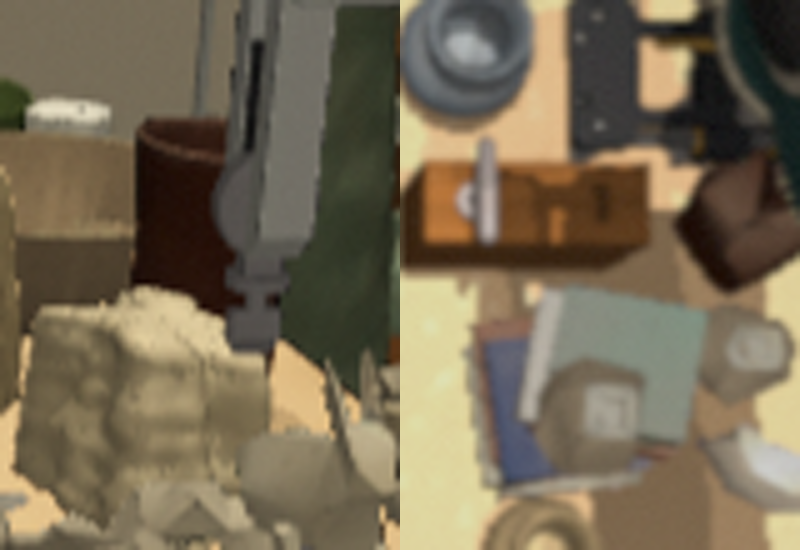

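The ring key hangs upright in the fingers, with its tip at about (252,350) in the side crop, and the T key is still in the block. I'll compute the in-hand offset and bring it over the keyhole.

Run:
```python
from h import *
np.set_printoptions(precision=4,suppress=True)
st=robot.get_state
e=st()['ee_pos'];a=lambda u,v:np.array(((u+.5)/5-.5+355,(v+.5)/5-.5+130))
for z,px in((-.055+.001,a(252,350)),(-.0285,a(257,278))):
    r=least_squares(lambda q:proj("side",[[e[0]+q[0],e[1],e[2]+z+q[1]]])[0]-px,[0,0],x_scale=.01);print("dx,dz",r.x)
ps=np.array([.4026,.1488,-.1765])
robot.move_ptp([*ps[:2],.32],down(ps[2]+np.pi/2))
robot.move_linear([*ps[:2],.258],.15)
s=st();print(s['time'],s['ee_pos'],s['qpos'],s['force'],s['opening'])
q=robot.grab_frame("side")[:,:,::-1]; t=robot.grab_frame("top")[:,:,::-1]
c=lambda im,x,y,w,h,f:cv2.resize(im[y:y+h,x:x+w],None,fx=f,fy=f,interpolation=cv2.INTER_CUBIC)
cv2.imwrite("pics/s.png",np.hstack([c(q,230,130,70,75,5.7),c(t,240,190,70,75,5.7)]))
```

```text
dx,dz [0.0002 0.0006]
dx,dz [-0.0004  0.0007]
18.8583 [0.4029 0.149  0.2585] [ 0.6679  0.1038 -1.1383  2.0012  0.1047  1.0988  0.8784] [ 0.1626  0.2465 -0.905 ] 0.008636086855808271
```

View pics/s.png

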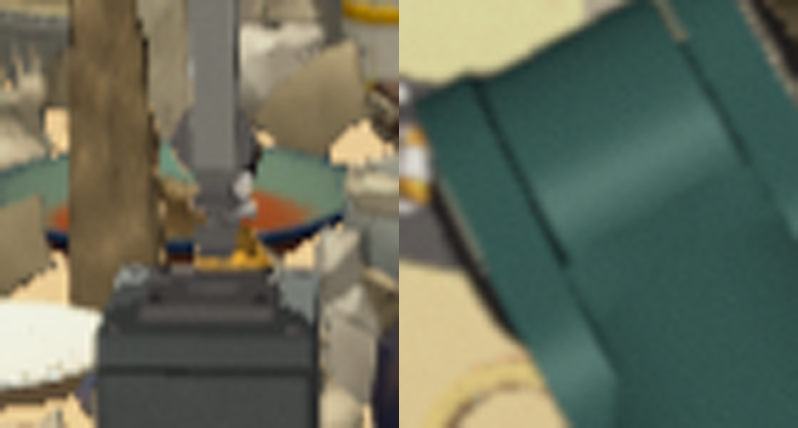

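The key hangs upright, centred over the plate at about column 217 in the crop, and the in-hand offset is under 1 mm. Inserting it in force-guarded steps.

Run:
```python
from h import *
np.set_printoptions(precision=4,suppress=True)
st=robot.get_state
x,y,yaw=.4026,.1488,-.1765
def say(m): s=st(); print(m,round(s['time'],2),s['ee_pos'],s['force'],s['moment'],s['opening'])
say(0)
for z in(.244,.240,.2365):
    h=robot.move_linear([x,y,z],.03,None,6); say((z,h))
    if h: break
```

```text
0 18.96 [0.4032 0.149  0.2589] [ 0.2457 -0.0621 -0.7623] [ 0.0116 -0.1595  0.0057] 0.008479246558564808
(0.244, False) 19.57 [0.4026 0.1489 0.244 ] [-0.9767 -0.1446 -0.7203] [ 0.03   -0.1685 -0.0426] 0.009162048831855776
(0.24, False) 19.86 [0.4026 0.149  0.2399] [-0.0814  2.1185 -3.3696] [ 0.6456 -0.2213  0.015 ] 0.008674271006125995
(0.2365, False) 20.12 [0.4023 0.1491 0.2362] [-0.2959  5.1826 -4.9003] [ 1.4798  0.0519 -0.0822] 0.00890667318496052
```

```bash
cat > comp.py <<'E'
from h import *
np.set_printoptions(precision=4,suppress=True)
st=robot.get_state
def say(m): s=st(); print(m,round(s['time'],2),s['ee_pos'],s['force'],s['moment'],round(s['opening'],4))
E
python3 - <<'E'
from comp import *
x,y=.4026,.1488
for i in range(4):
    y+=.0008; robot.move_linear([x,y,.2365],.02); robot.pause(.1); say(round(y,4))
    if st()['force'][1]<1: break
E
```

```text
0.1496 20.48 [0.4024 0.1494 0.2364] [-2.4615  1.1374 -2.4153] [ 0.2226  0.5847 -0.0264] 0.009
0.1504 20.82 [0.4026 0.1503 0.2365] [-2.4397 -1.0339 -1.2616] [-0.2758  0.5872 -0.0394] 0.0086
```

```bash
cat > push.py <<'E'
from comp import *
x,y,yaw=.4021,.1500,-.1765
z=.2365
for i in range(9):
    z-=.002
    robot.move_linear([x,y,z],.03,None,25); robot.pause(.05)
    s=st();f=s['force'];say(round(z,4))
    if abs(f[2])>25 or max(abs(f[:2]))>15: break
    x+=np.clip(f[0]*.0002,-.0004,.0004); y+=np.clip(f[1]*.0002,-.0004,.0004)
    if z<.2205: break
print(x,y)
E
python3 push.py
```

```text
0.2345 21.12 [0.4023 0.1501 0.2346] [ 0.1316  1.0594 -1.1719] [ 0.0376 -0.0973 -0.0205] 0.0086
0.2325 21.43 [0.4021 0.1502 0.2325] [ 0.1069 -0.4136 -1.0717] [ 0.0158 -0.0978  0.0116] 0.0088
0.2305 21.73 [0.4021 0.15   0.2304] [-0.2772 -1.5598 -1.4147] [-0.3262 -0.0373 -0.0329] 0.0088
0.2285 22.02 [0.4021 0.15   0.2284] [-0.2891  1.1916 -3.4859] [ 0.373  -0.25   -0.0594] 0.0087
0.2265 22.32 [0.402  0.1502 0.2264] [-0.2047  2.1883 -5.4969] [ 0.7861 -0.3673 -0.0976] 0.009
0.2245 22.62 [0.402  0.1504 0.2244] [ 0.8646  0.7526 -2.4929] [ 0.2352 -0.3032 -0.1337] 0.0087
0.2225 22.93 [0.402  0.1506 0.2223] [-0.1609  2.173  -5.5549] [ 0.4724 -0.1278 -0.0701] 0.009
0.2205 23.23 [0.4027 0.1507 0.2213] [-6.2487 -6.162  22.2189] [-1.3694  1.3733 -0.076 ] 0.0092
0.4017342199746355 0.15060603109372722
```

Contact came at z = 0.2213, exactly the predicted home height. Now turning in small steps.

```bash
cat > turn.py <<'E'
from comp import *
import sys
x,y,yaw=.4020,.1505,-.1765
a,b,z=float(sys.argv[1]),float(sys.argv[2]),float(sys.argv[3])
n=int(np.ceil((b-a)/.1))
for i,t in enumerate(np.linspace(a,b,n+1)[1:]):
    robot.move_linear([x,y,z],.03,down(yaw+np.pi/2-t)); robot.pause(.1)
    s=st();f=s['force'];say(round(t,3))
    if np.linalg.norm(f)>45 or abs(s['moment'][2])>1: print("stop");break
    x+=np.clip(f[0]*.0001,-.0003,.0003); y+=np.clip(f[1]*.0001,-.0003,.0003)
print(x,y,"yaw",np.arctan2(s['tool_rot'][1,1],s['tool_rot'][0,1])-yaw-np.pi/2)
E
python3 turn.py 0 .4 .2205
```

```text
0.1 23.57 [0.4027 0.1506 0.2213] [-4.7126 -2.2836 16.3684] [-0.6111  0.6298 -0.1152] 0.0086
0.2 23.93 [0.4026 0.1504 0.2213] [-0.5971 -1.7829 14.3722] [-0.3772  0.1798  0.022 ] 0.0092
0.3 24.27 [0.4025 0.1502 0.2213] [-1.0554 -1.8619 15.3972] [-0.5005  0.2728 -0.0152] 0.009
0.4 24.62 [0.4024 0.15   0.2213] [-1.8955 -2.2247 15.1763] [-0.5782  0.2893  0.0132] 0.0091
0.4013451960375121 0.14968469597494752 yaw -0.40017876079043413
```

```bash
sed -i 's/^x,y,yaw=.*/x,y,yaw=.4017,.1499,-.1765/' turn.py; python3 turn.py .4 1.6 .2205
```

```text
0.492 24.98 [0.4023 0.1498 0.2213] [-2.6115 -3.5956 18.0566] [-0.9286  0.8311  0.053 ] 0.0086
0.585 25.32 [0.4021 0.1496 0.2213] [-2.6908 -2.3654 17.0554] [-0.7872  0.6622  0.06  ] 0.0088
0.677 25.68 [0.4019 0.1494 0.2213] [-0.6365 -2.1227 15.5962] [-0.693   0.4405  0.0472] 0.0087
0.769 26.02 [0.4018 0.1492 0.2213] [-3.4141 -2.0152 15.936 ] [-0.6416  0.6832  0.0482] 0.009
0.862 26.38 [0.4015 0.1491 0.2213] [-1.5664 -2.1627 15.7997] [-0.546   0.4911  0.0733] 0.0088
0.954 26.73 [0.4013 0.1489 0.2213] [-1.4555 -1.407  14.7521] [-0.4317  0.5124  0.0509] 0.0085
1.046 27.07 [0.4012 0.1488 0.2213] [-2.5055 -1.3826 14.6416] [-0.3979  0.667   0.0982] 0.009
1.138 27.43 [0.4009 0.1487 0.2213] [-3.6665 -0.8197 13.8864] [-0.3061  0.5513  0.094 ] 0.0086
1.231 27.77 [0.4007 0.1487 0.2213] [-1.2011  0.158  14.793 ] [-0.2204  0.4485  0.1368] 0.0086
1.323 28.12 [0.4005 0.1486 0.2213] [-1.8054  0.0486 14.9029] [-0.3044  0.5877  0.1356] 0.0087
1.415 28.48 [0.4002 0.1487 0.2213] [-3.3325 -1.0653 14.625 ] [-0.3899  0.7427  0.1625] 0.0092
1.508 28.82 [0.4    0.1486 0.2213] [-1.6948  0.3382 13.8579] [-0.2271  0.6702  0.1022] 0.0084
1.6 29.18 [0.3998 0.1487 0.2213] [-2.2393 -0.2537 14.7344] [-0.2029  0.774   0.2213] 0.0088
0.3989593053649703 0.14829504274068628 yaw -1.5996167847494704
```

The moment about z has grown to 0.22 N m, as the spring predicts. I'll re-centre on the insertion axis and press a bit further onto the stop.

Run:
```python
from comp import *
yaw=-.1765
for x,y,t in((.4005,.1492,1.6),(.4015,.1500,1.6),(.4018,.1503,1.63),(.4018,.1503,1.66),(.4018,.1503,1.69)):
    robot.move_linear([x,y,.2205],.01,down(yaw+np.pi/2-t)); robot.pause(.4); say((x,y,t))
q=robot.grab_frame("side")[:,:,::-1]; t=robot.grab_frame("top")[:,:,::-1]
c=lambda im,x,y,w,h,f:cv2.resize(im[y:y+h,x:x+w],None,fx=f,fy=f,interpolation=cv2.INTER_CUBIC)
cv2.imwrite("pics/e.png",np.hstack([c(q,230,130,70,75,5.7),c(t,210,170,70,75,5.7)]))
print(st()['grasp_force'])
```

```text
(0.4005, 0.1492, 1.6) 29.88 [0.4    0.1489 0.2213] [-14.4679  -7.377   28.9287] [-1.7722  3.8036  0.1269] 0.0089
(0.4015, 0.15, 1.6) 30.56 [0.4003 0.1493 0.2211] [-21.8044 -10.1433  36.4168] [-2.4181  5.4674  0.1679] 0.0086
(0.4018, 0.1503, 1.63) 31.21 [0.4005 0.1494 0.2211] [-21.8876 -11.0817  38.0212] [-2.7613  5.6659  0.3804] 0.0089
(0.4018, 0.1503, 1.66) 31.86 [0.4006 0.1495 0.2211] [-20.911  -10.3598  35.8618] [-2.5495  5.3705  0.3566] 0.0088
(0.4018, 0.1503, 1.69) 32.51 [0.4006 0.1496 0.2211] [-20.187   -9.6587  35.1444] [-2.4499  5.3859  0.4214] 0.0091
30.292166359929507
```

View pics/e.png

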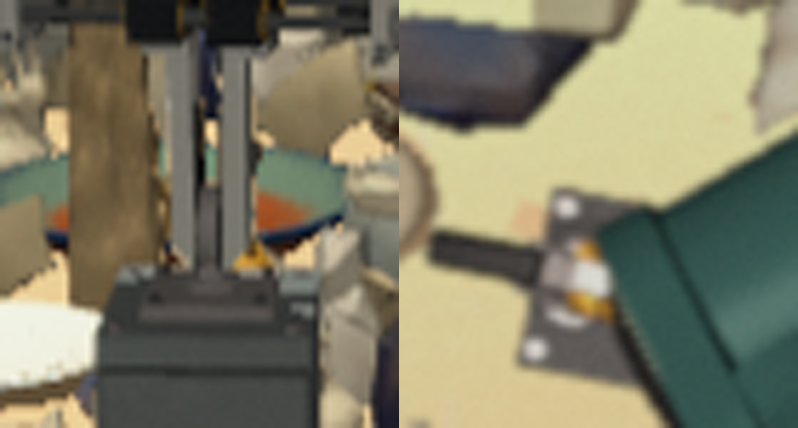

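The side view shows the key seated with its collar on the plate, both fingers flanking the bow edge-on at (208,210), so it has turned a quarter. The valve lever is still in line with the pipe. The moment exceeds the spring's, so the plug is on its stop. I'll relax the side load, then check it's steady and sign off.

Run:
```python
from comp import *
yaw=-.1765
for x,y in((.4005,.1494),(.3995,.1486)):
    robot.move_linear([x,y,.2205],.01,down(yaw+np.pi/2-1.69)); robot.pause(.5); say((x,y))
robot.pause(1); say("hold"); s=st(); f=s['force']
print(s['grasp_force'],np.abs(s['joint_vel']).max())
if np.hypot(*f[:2])<10 and 5<f[2]<40 and s['moment'][2]>.22: robot.sign_off(); print("signed off")
```

```text
(0.4005, 0.1494) 33.42 [0.4002 0.1493 0.2212] [-10.9395  -4.8314  23.2038] [-1.0052  3.0614  0.3257] 0.0089
(0.3995, 0.1486) 34.19 [0.3998 0.1491 0.2212] [-4.4044  1.5402 14.6681] [0.162  1.2144 0.2288] 0.0089
hold 35.19 [0.3998 0.1491 0.2212] [-5.2713  0.7098 14.8402] [0.2043 1.2654 0.2225] 0.0089
30.022917640030634 0.0013801172304041254
the job is handed in; nothing more can be done
signed off
```

I handed the job in at about 35 s: the valve is open and the ring key is home, turned to its stop and held at about 30 N grip. That is read from forces and pictures, since the joint angles can't be read directly and no verdict came back. The T-handled key stayed in its block when last seen, and nothing touched the pots as far as I know, though I didn't check them at the end.

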